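# Clear the jammed ice chute

### The arm

A 7-joint arm with a two-finger parallel gripper is mounted at the origin on the work surface. World frame = base frame: x ahead of the robot, y to its left, z up, the work surface at z = 0. Lengths are in m, angles in rad, forces in N, time in s.
With the tool pointing down it reaches from about 0.4 to 0.85 m from the base axis. Payload 10.4 kg.
Tool frame: the origin (TCP) lies between the finger pads; the fingertips stand 22 mm ahead of it and the grasp point (between the pads) lies 3 mm ahead of it; z points along the fingers, y is the line along which they close (so a half turn about z gives the same grasp; the last joint's range is limited). The gripper opens to 85 mm and grips with 20 to 120 N. Pads are 22 mm wide; open, the fingers measure 114 mm over their backs; the gripper's body (76 mm by 85 mm) begins 54 mm behind the grasp point. The pads swing forward as they close: fully open they stand 13 mm farther back than shut.
Start: joints at [1.109, 0.332, -0.065, 1.46, 0.022, 1.35, -0.088], TCP at [0.266, -0.566, 0.253] pointing down, gripper open.
Joint ranges: [-2.6, 2.6], [-0.5, 2.12], [-1.47, 1.34], [0.16, 2.42], [-1.27, 4.41], [0.06, 2.06], [-2.6, 2.6]. Speed limits (rad/s): [2.22, 2.22, 2.79, 2.79, 3.14, 3.14, 3.14].

### API

Orientations are given as a unit quaternion [x, y, z, w].
In Python, from workcell import manip, camera, ticket, boxes_of, outline_of gives the robot as it stands.
- The arm moves only by the tool carry_out, never from a script. Its argument "deltas" is a list of rows, each a list of 5 numbers: the shift along the tool's x, y, z as a fraction of full scale, then the turn about the tool's z as a fraction of full scale, then the opening, from -1 (shut) to 1 (fully open), so that 0 is half open. In form: [[tx, ty, tz, spin, gripper], ...]. A call has 1 to 20 rows; each row is the pose to reach, as a shift and turn from the pose commanded when the call began, along the tool's axes at that moment; what a row does not reach only later rows make up. Full scale, the value 1, is 150 mm for a shift and 30 degrees for a turn. A row lasts 1/8 s, in which the tool goes at most 62.5 mm and 10.7 degrees, less where a joint would pass 70% of its speed; a pose out of reach is approached as far as the arm can. A call with a number of a shift or a turn outside -1 to 1 is refused whole. A call with a gripper value outside its range is refused whole. The fingers move at their own pace and stop on an object; "force" is the grip in N (left out, the last holds). Time passes only in rows, so rows that repeat a pose let the fingers close. It gives the time, the measured TCP pose, the force, the opening and the grip force at its end, in the units of the state.
- manip.get_obs(): the state, without advancing time (a new reading comes with each control period).
- camera(name): name is "side" or "top"; returns a dict with "img" (420x560x3 uint8, red, green, blue), "depth" (420x560 float32, m along the optical axis (not along the pixel's ray), 0 where there is no reading), "vertical_fov" (degrees; the focal length in pixels is half the picture's height over the tangent of half this angle, whatever the lens; pixels are square), "cx", "cy" (the principal point, pixels), "R" (3x3) and "t" (3): a world point X has camera coordinates R X + t. Camera axes: x right, y down, z forward; pixel columns grow to the right and rows downward; lengths in m; the calibration is good to about 2 mm. A picture is of the moment at which its call begins.
- ticket.hand_in(): hands the job in; it is judged then, once.
Trained networks look in a picture, given as the dict that the camera call returned (one of the last four; its "shot" number tells which), for a name from the list of things; names that differ only in an ending like _2 or _b are one class to them, and where a whole thing is asked for, a point or a joint stands for the part that bears it (a point fixed in the world has none). Each returns a list of dicts, best first, with "conf" (0 to 1); they miss things now and then, are a little off and sometimes report something else, mostly with a low value. They report only what shows in the picture. A call takes as long as a camera call. They do not tell look-alikes from the thing itself.
- boxes_of(query, picture): "position" ([x, y, z] in m, in world coordinates, good to about 4 mm: the middle of the surface that is visible of it).
- outline_of(query, picture): "region" (420x560 bool, what is visible of it).
The state is a dict: "clock": time; "joint_pos": joint angles; "joint_velocities": joint speeds; "tau": joint torques, N m; "position": TCP position; "ee_rot": TCP orientation; "ft_force": force on the tool from outside, world axes, zero at the start; "torque": the same for the moment, N m; "grip_width": opening from 0.0 (shut) to 1.0 (fully open); "grasp_force": force on a finger pad.
Only numpy, scipy, OpenCV 4.12 (cv2) and the standard library are available. Lean on these libraries where they do the work, as an engineer would, in place of code of your own. Each camera call takes 0.05 s, during which the arm holds its last target. There are 200 camera calls.

### The job

A flat wooden paddle has jammed across the sloping ice chute, under its guard. Push it back up the slope on to the level floor at the top, clear of the guard, then lift it out and set it down, without dropping it, lying flat in the round wooden dish. Do not shift the jar, the cup or the white drip tray.

Things in the scene. Friction and masses are not known exactly. Their poses are not given: they have to be found in the camera images.
- chute: Fixed stainless ice chute, open on top: a level floor that turns into a 20 degree slope, then a spout. Origin on the table under the brow, the line where level floor and slope meet, 91 mm above the table. +x points downhill, y across, z up. The slope is 120 mm long measured down it; its side walls are 21 mm high and 168 mm apart, closing in from 80 mm below the brow to an 80 mm wide throat.
- chute_level (a point): Middle of the level floor at the top, 91 mm above the table. The floor runs 130 mm uphill from the brow (chute x from -130 to 0) and is 184 mm wide inside, with side walls 26 mm high and a lip 10 mm high along its uphill end. The paddle stays where it is left on it.
- chute_guard (a point): On the sloping floor, under the middle of the guard: two flat lips 3 mm thick, 22 mm clear above the slope, from 25 to 110 mm below the brow, with an open slot 64 mm wide between them along the middle. Under each lip, 38 to 78 mm below the brow, a sprung rubber cheek pinches an end of the paddle: sliding it takes 5 to 10 N for the first 40 mm.
- chute_spout (a point): Middle of the slope's lower edge, on the floor, 120 mm below the brow along the slope. From here the spout carries on 40 mm at the same slope, 80 mm wide between walls 22 mm high, open on top and at its end. There is free floor for closed fingers between the paddle and the spout.
- paddle: Flat beech paddle, 140 mm long (y), 14 mm thick (z), about 80 g. Handle 22 mm wide (x) for y -70 to +25 mm, blade 30 mm wide for y +25 to +70. Origin at mid length and mid thickness; centre of mass 5 mm towards the blade. Starts across the chute, flat on the slope, its middle 62 mm below the brow, seen through the slot, its ends under the lips. Pinch the handle's middle across its 22 mm.
- dish: Loose round wooden dish, 216 mm across the rim, 26 mm high, 0.8 kg. Origin at the centre of its underside; inner floor 8 mm above it, flat out to about 85 mm from the centre. It stands left or right of the chute; the drip tray stands on the other side.
- drip_tray: Loose white plastic drip tray with a slatted top, 160 x 190 x 45 mm, origin at the centre of its underside. To be left alone.
- jar: Lidded green glass jar, 84 mm diameter, 120 mm high, origin at the centre of its underside. To be left alone.
- cup: Grey plastic cup, 76 mm across the rim, 85 mm high, origin at the centre of its underside. To be left alone.
Things that resemble listed ones, but are neither listed nor needed, are in the scene too. What is shaped like the dish but blue is not meant.

How it is judged:
By the outcome, as a careful person would: the job done as asked, in the order asked, and still so for the second after the job is handed in, with the robot touching nothing.
It also fails if it takes over 62 s, if anything falls off the work surface, if the arm or the gripper's body presses on something with over 40 N, if the wrist force passes 120 N, or if a joint passes its speed limit or range.

## Working session

There is one attempt and no reset: what is moved stays moved. The work goes in short steps, Python scripts to look and compute and a tool call to move; the robot and the scene stay as the last step left them, time stands still between calls to the robot, and variables do not carry over. Pictures are saved under pics/ and viewed, at most 10 in all, crops included, and the job is handed in when it is done.

Besides the shell and the picture viewer there is one more tool, called after ">>>" by a JSON object that holds its "name" and its "arguments". carry_out: Moves the arm, as the interface text tells. Its arguments: {"type":"object","properties":{"deltas":{"type":"array","items":{"type":"array","items":{"type":"number"}}},"force":{"type":"number"}},"required":["deltas"]}

```bash
mkdir -p pics; cat > h.py <<'E'
import numpy as np, cv2
from workcell import manip, camera, ticket, boxes_of, outline_of
from scipy.spatial.transform import Rotation as Rot
def cloud(p):
    h,w=p["depth"].shape; f=h/2/np.tan(np.radians(p["vertical_fov"])/2)
    v,u=np.mgrid[0:h,0:w]; d=p["depth"]
    c=np.stack([(u-p["cx"])/f*d,(v-p["cy"])/f*d,d],-1)
    X=(c-np.array(p["t"]))@np.array(p["R"]); X[d<=0]=np.nan
    return X
def pix(p,X):
    h,w=p["depth"].shape; f=h/2/np.tan(np.radians(p["vertical_fov"])/2)
    c=np.array(p["R"])@np.array(X)+np.array(p["t"]); return np.array([p["cx"]+f*c[0]/c[2],p["cy"]+f*c[1]/c[2]]).round(0)
def save(p,n): cv2.imwrite(f"pics/{n}.png",p["img"][:,:,::-1])
E
python3 - <<'E'
from h import *
s=camera("side");t=camera("top")
cv2.imwrite("pics/a.png",np.vstack([cv2.resize(x["img"],(400,300)) for x in (t,s)])[:,:,::-1]); save(t,"top0")
np.savez("top0.npz",**{k:t[k] for k in t}); np.savez("side0.npz",**{k:s[k] for k in s})
for n,p in (("top",t),("side",s)):
  for q in ["chute","chute_level","chute_guard","chute_spout","paddle","dish","drip_tray","jar","cup"]:
    for b in boxes_of(q,p)[:4]: print(n,q,round(b["conf"],2),np.round(b["position"],3),pix(p,b["position"]))
o=manip.get_obs();print(o["clock"],o["position"],o["ee_rot"],Rot.from_quat(o["ee_rot"]).as_matrix().round(3).tolist())
E
```

```text
top chute 0.57 [0.568 0.004 0.092] [226. 205.]
top chute 0.32 [ 0.43  -0.345  0.008] [346. 252.]
top chute_level 0.87 [ 0.574 -0.001  0.094] [228. 203.]
top chute_guard 0.87 [ 0.571 -0.002  0.092] [228. 204.]
top chute_spout 0.59 [ 0.57  -0.002  0.09 ] [228. 204.]
top chute_spout 0.22 [0.64  0.025 0.081] [219. 181.]
top paddle 0.59 [0.644 0.022 0.083] [220. 180.]
top dish 0.96 [ 0.427 -0.342  0.007] [345. 253.]
top dish 0.68 [ 0.45  -0.644  0.009] [446. 243.]
top drip_tray 0.89 [0.413 0.327 0.045] [117. 263.]
top jar 0.85 [0.681 0.241 0.123] [141. 166.]
top cup 0.96 [ 0.723 -0.264  0.037] [317. 155.]
side chute 0.55 [0.57  0.012 0.092] [255. 249.]
side chute_level 0.83 [0.568 0.014 0.092] [256. 250.]
side chute_guard 0.59 [0.569 0.013 0.093] [255. 249.]
side chute_guard 0.26 [0.671 0.261 0.097] [163. 315.]
side chute_spout 0.76 [0.57  0.016 0.092] [255. 250.]
side paddle 0.75 [0.647 0.015 0.084] [229. 241.]
side dish 0.95 [ 0.443 -0.647  0.008] [378. 133.]
side dish 0.9 [ 0.431 -0.342  0.005] [351. 194.]
side jar 0.7 [0.669 0.262 0.098] [163. 316.]
side cup 0.7 [0.671 0.265 0.098] [162. 317.]
side cup 0.56 [ 0.713 -0.258  0.057] [257. 173.]
1.0 [ 0.26554133 -0.56580819  0.25333899] [9.76033371e-01 2.17620902e-01 1.89015329e-05 4.56549611e-05] [[0.905, 0.425, 0.0], [0.425, -0.905, -0.0], [0.0, 0.0, -1.0]]
```

View pics/a.png

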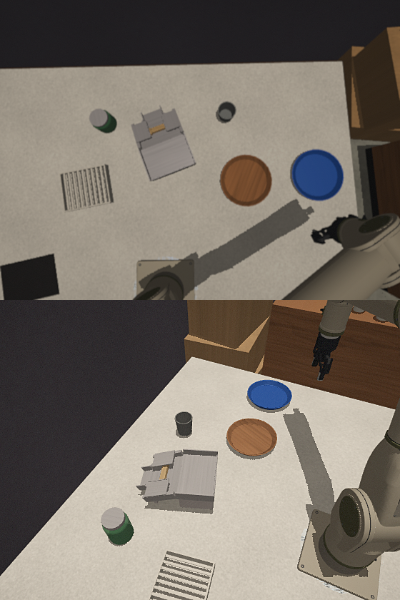

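View pics/top0.png

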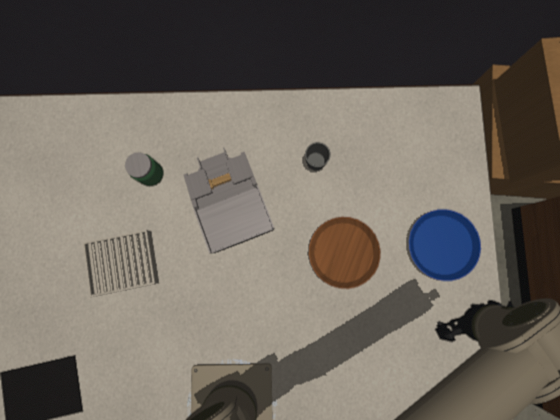

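The top picture shows the chute, level floor near (234,219) and slope uphill of the spout at (215,160). The orange paddle sits in the slot at (220,180). Candidates for the dish are brown wood at (345,252) and blue at (443,244). I choose the brown one. Only one thing could be the paddle, the strip at (220,180). Next I fit the chute pose and check a close crop.

```bash
python3 - <<'E'
from h import *
out=[]
for n in ("top0","side0"):
    p=dict(np.load(n+".npz")); X=cloud(p); img=p["img"]
    P=X.reshape(-1,3); C=img.reshape(-1,3).astype(int)
    m=(P[:,0]>.4)&(P[:,0]<.85)&(abs(P[:,1])<.2)&(P[:,2]>.03)&(P[:,2]<.14)
    P=P[m];C=C[m]
    # fit: coarse yaw from level plane
    L=P[(abs(P[:,2]-.092)<.004)]
    r=cv2.minAreaRect((L[(L[:,0]<.66)][:,:2]*1000).astype(np.float32)); print(n,"level rect",r, len(L))
    # slope plane gradient: points of slope between guard... use z drop
    w=(C[:,0]-C[:,2]>40)
    W=P[w]; print("paddle pts",len(W),np.median(W,0), cv2.minAreaRect((W[:,:2]*1000).astype(np.float32)))
    # fit chute model: search bx,by,yaw maximizing agreement with height model
    def model(q):
        bx,by,a=q; c,s=np.cos(a),np.sin(a)
        x=(P[:,0]-bx)*c+(P[:,1]-by)*s; y=-(P[:,0]-bx)*s+(P[:,1]-by)*c
        t=np.tan(np.radians(20)); cs=np.cos(np.radians(20)); d=x/cs
        z=np.full(len(x),0.0)
        lev=(x>-.13)&(x<=0)&(abs(y)<.092); z[lev]=.091
        wl=(x>-.13)&(x<=0)&(abs(y)>=.092)&(abs(y)<.096); z[wl]=.117
        sl=(d>0)&(d<.16)&(abs(y)<.084); z[sl]=.091-x[sl]*t
        g=(d>.025)&(d<.110)&(abs(y)>.032)&(abs(y)<.084); z[g]+=.025/cs
        pd=(abs(d-.062)<.011)&(abs(y)<.032); z[pd]+=.014
        return np.minimum(abs(z-P[:,2]),.012).sum()
    from scipy.optimize import differential_evolution
    o=differential_evolution(model,[(.55,.72),(-.06,.08),(-.2,.8)],seed=1,popsize=20,maxiter=80,tol=1e-8)
    print("chute",o.x,o.fun/len(P))
    c=np.array([.6+.03,.02,.08]); u,v=pix(p,c).astype(int)
    out.append(cv2.resize(img[v-50:v+50,u-65:u+65],(780,600),interpolation=cv2.INTER_CUBIC)[:, :])
    for q,mk in (("dish",lambda X:(X[...,0]>.28)&(X[...,0]<.58)&(X[...,1]<-.2)&(X[...,1]>-.5)&(X[...,2]>.019)&(X[...,2]<.035)),):
        D=X[mk(X)&np.isfinite(X[...,0])]; print("dish rim",cv2.minEnclosingCircle((D[:,:2]*1000).astype(np.float32)),len(D))
cv2.imwrite("pics/crop0.png",np.hstack([cv2.resize(o,(400,308)) for o in out])[:,:,::-1])
E
```

```text
top0 level rect ((565.4530639648438, -2.746917724609375), (216.54315185546875, 187.75137329101562), 20.521072387695312) 2382
paddle pts 165 [0.64441092 0.02560651 0.08139576] ((646.4843139648438, 25.362384796142578), (28.192340850830078, 64.04615020751953), 20.994686126708984)
chute [0.58671711 0.00322713 0.35315816] 0.00365278037695001
dish rim ((430.16436767578125, -336.5964660644531), 107.06693267822266) 605
side0 level rect ((568.31640625, -4.1911163330078125), (220.52330017089844, 192.82662963867188), 20.088163375854492) 3382
paddle pts 176 [0.64588603 0.01504909 0.08381459] ((646.0460205078125, 17.440847396850586), (24.16243553161621, 74.4468765258789), 19.536996841430664)
chute [0.59130307 0.00276187 0.34720441] 0.00459479683155368
dish rim ((430.036865234375, -338.6837158203125), 108.3394546508789) 582
```

View pics/crop0.png

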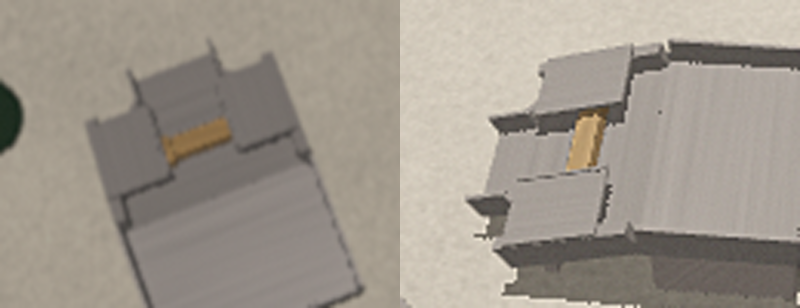

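The crops confirm the paddle in the slot. Its wider blade step is at the left (+y) end, near (168,155) in the left crop. The fits agree: brow at about (0.589, 0.003), yaw 0.35, dish centre at about (0.430, -0.338). I'll travel high with the fingers nearly shut.

>>> {"name": "carry_out", "arguments": {"deltas": [[0.42,-0.25,0,0,-0.6],[0.84,-0.49,0,0,-0.6],[0.84,-0.49,0,0,-0.6]], "force": 40}}

```text
clock: 1.38
position: [0.3513, -0.4423, 0.2537]
ee_rot: [0.975, 0.22, 0.001, -0.0]
ft_force: [0.6, -0.6, 0.3]
grip_width: 0.375
grasp_force: 0.0
```

>>> {"name": "carry_out", "arguments": {"deltas": [[0.42,-0.25,0,0,-0.6],[0.84,-0.49,0,0,-0.6],[0.84,-0.49,0,0,-0.6]]}}

```text
clock: 1.75
position: [0.4334, -0.3224, 0.2537]
ee_rot: [0.976, 0.22, 0.001, -0.0]
ft_force: [-0.4, -0.6, 0.8]
grip_width: 0.199
grasp_force: 0.0
```

>>> {"name": "carry_out", "arguments": {"deltas": [[0.42,-0.25,0,0,-0.6],[0.84,-0.49,0,0,-0.6],[0.84,-0.49,0,0,-0.6]]}}

```text
clock: 2.12
position: [0.516, -0.202, 0.2535]
ee_rot: [0.976, 0.22, 0.001, -0.0]
ft_force: [-1.1, -1.3, -0.3]
grip_width: 0.199
grasp_force: 0.0
```

>>> {"name": "carry_out", "arguments": {"deltas": [[0.42,-0.25,0,0,-0.6],[0.84,-0.49,0,0,-0.6],[0.84,-0.49,0,0,-0.6]]}}

```text
clock: 2.5
position: [0.5983, -0.0818, 0.2532]
ee_rot: [0.976, 0.22, 0.0, -0.001]
ft_force: [-1.1, 0.1, 0.0]
grip_width: 0.203
grasp_force: 0.0
```

>>> {"name": "carry_out", "arguments": {"deltas": [[0.42,-0.25,0,0.1,-0.6],[0.82,-0.49,0,0.173,-0.6],[0.82,-0.49,0,0.173,-0.6],[0.82,-0.49,0,0.173,-0.6]]}}

```text
clock: 3.0
position: [0.6772, 0.0333, 0.2527]
ee_rot: [0.985, 0.174, -0.0, 0.0]
ft_force: [-0.1, -0.9, -1.0]
grip_width: 0.199
grasp_force: 0.0
```

>>> {"name": "carry_out", "arguments": {"deltas": [[0,0,0.4,0,-0.6],[0,0.01,0.8,0,-0.6],[0,0.01,0.88,0,-0.6],[0,0.01,0.88,0,-0.6]]}}

```text
clock: 3.5
position: [0.6778, 0.0303, 0.1226]
ee_rot: [0.985, 0.172, 0.0, 0.0]
ft_force: [0.2, -0.3, 1.5]
grip_width: 0.198
grasp_force: 0.0
```

```bash
python3 - <<'E'
from h import *
out=[]
for n in ("top","side"):
    p=camera(n); u,v=pix(p,[.64,.02,.08]).astype(int)
    out.append(cv2.resize(p["img"][v-50:v+50,u-65:u+65],(400,308),interpolation=cv2.INTER_CUBIC))
cv2.imwrite("pics/c1.png",np.hstack(out)[:,:,::-1]); o=manip.get_obs();print(o["position"],o["joint_pos"])
E
```

```text
[0.67897751 0.03138759 0.12451236] [ 0.19554968  0.57739626 -0.4380656   1.43183518  0.25348682  1.18406615
 -1.49831531]
```

View pics/c1.png

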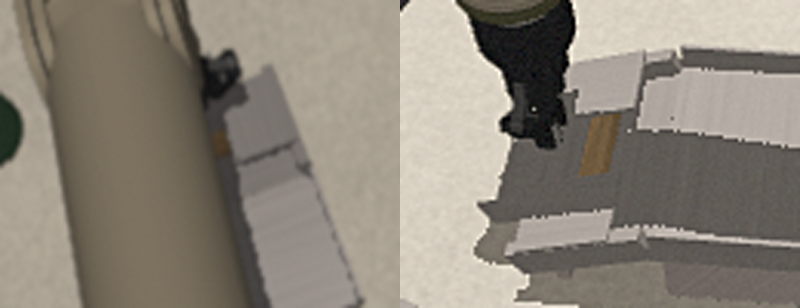

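The left crop is mostly covered by the arm. The right crop shows the fingertips over the slot at (540,140), downhill of the paddle at (600,145). I'll go down.

>>> {"name": "carry_out", "arguments": {"deltas": [[0,0,0.1,0,-0.6],[0,0,0.2,0,-0.6],[0,0,0.23,0,-0.6],[0,0,0.23,0,-0.6]]}}

```text
clock: 4.1
position: [0.6773, 0.0319, 0.0862]
ee_rot: [0.985, 0.173, -0.0, -0.0]
ft_force: [0.2, 0.4, 0.9]
grip_width: 0.202
grasp_force: 0.0
```

>>> {"name": "carry_out", "arguments": {"deltas": [[-0.03,0,-0.013,0,-0.6],[-0.06,0,-0.026,0,-0.6],[-0.09,0,-0.038,0,-0.6],[-0.12,0,-0.048,0,-0.6],[-0.15,0,-0.06,0,-0.6],[-0.18,0,-0.07,0,-0.6],[-0.21,0,-0.08,0,-0.6],[-0.24,0,-0.092,0,-0.6]]}}

```text
clock: 5.1
position: [0.6444, 0.0199, 0.1015]
ee_rot: [0.985, 0.173, 0.001, -0.0]
ft_force: [4.7, 1.4, 0.2]
grip_width: 0.202
grasp_force: 2.6
```

>>> {"name": "carry_out", "arguments": {"deltas": [[-0.03,0,-0.011,0,-0.6],[-0.06,0,-0.022,0,-0.6],[-0.09,0,-0.033,0,-0.6],[-0.12,0,-0.044,0,-0.6],[-0.15,0,-0.055,0,-0.6],[-0.18,0,-0.066,0,-0.6],[-0.18,0,-0.066,0,-0.6]]}}

```text
clock: 5.98
position: [0.6179, 0.0101, 0.1106]
ee_rot: [0.985, 0.173, -0.0, 0.0]
ft_force: [0.8, -0.0, 1.2]
grip_width: 0.2
grasp_force: 0.5
```

```bash
python3 - <<'E'
from h import *
out=[]
for n in ("top","side"):
    p=camera(n); u,v=pix(p,[.6,.02,.08]).astype(int)
    out.append(cv2.resize(p["img"][v-50:v+50,u-65:u+65],(400,308),interpolation=cv2.INTER_CUBIC))
cv2.imwrite("pics/c2.png",np.hstack(out)[:,:,::-1]); o=manip.get_obs();print(o["position"],o["ft_force"])
E
```

```text
[0.61792925 0.01010162 0.11020452] [ 0.52916372  0.4360365  -0.55690851]
```

View pics/c2.png

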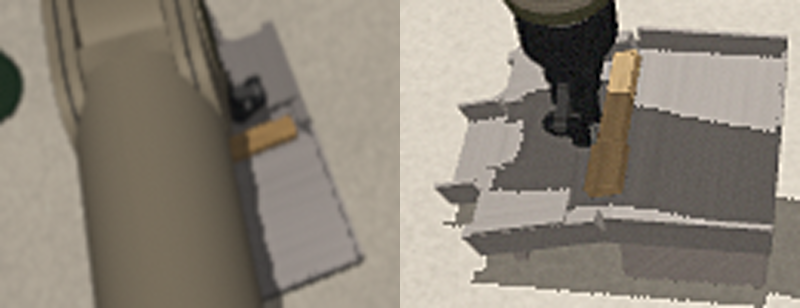

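The crops show the paddle straight and pushed up to the brow ((265,135) left, (612,125) right), with the fingers behind it. I'll keep pushing on to the level.

>>> {"name": "carry_out", "arguments": {"deltas": [[-0.03,0,-0.012,0,-0.6],[-0.06,0,-0.024,0,-0.6],[-0.09,0,-0.035,0,-0.6],[-0.12,0,-0.045,0,-0.6],[-0.15,0,-0.05,0,-0.6],[-0.18,0,-0.05,0,-0.6],[-0.21,0,-0.05,0,-0.6],[-0.24,0,-0.05,0,-0.6],[-0.27,0,-0.05,0,-0.6],[-0.3,0,-0.05,0,-0.6],[-0.33,0,-0.05,0,-0.6],[-0.36,0,-0.05,0,-0.6],[-0.39,0,-0.05,0,-0.6],[-0.39,0,-0.05,0,-0.6]]}}

```text
clock: 7.82
position: [0.563, -0.0099, 0.118]
ee_rot: [0.985, 0.173, -0.0, 0.0]
ft_force: [-0.2, 0.7, -0.2]
grip_width: 0.2
grasp_force: 0.0
```

>>> {"name": "carry_out", "arguments": {"deltas": [[0.08,0,0,0,-0.6],[0.08,0,-0.3,0,0],[0.08,0,-0.7,0,0.2],[0.4,-0.3,-0.7,0,0.2],[0.8,-0.6,-0.7,0,0.2],[0.8,-0.9,-0.7,0,0.2],[0.8,-0.9,-0.7,0,0.2]]}}

```text
clock: 8.7
position: [0.6288, 0.1655, 0.2226]
ee_rot: [0.984, 0.178, -0.0, -0.002]
ft_force: [-0.3, -0.9, 0.2]
grip_width: 0.603
grasp_force: 0.0
```

```bash
cat > pad.py <<'E'
from h import *
def fit(view, zlo=.085, zhi=.13):
    p=camera(view); X=cloud(p); C=p["img"].astype(int)
    m=(C[...,0]-C[...,2]>35)&(X[...,2]>zlo)&(X[...,2]<zhi)&(abs(X[...,1])<.2)&(X[...,0]>.4)&(X[...,0]<.8)
    W=X[m]; T=W[W[:,2]>np.percentile(W[:,2],60)-.004]
    return p,W,T
E
python3 - <<'E'
from pad import *
out=[]
for n in ("top","side"):
    p,W,T=fit(n); u,v=pix(p,[.56,.0,.09]).astype(int)
    print(n,len(W),T.mean(0),cv2.minAreaRect((T[:,:2]*1000).astype(np.float32)))
    out.append(cv2.resize(p["img"][v-50:v+50,u-65:u+65],(400,308),interpolation=cv2.INTER_CUBIC))
cv2.imwrite("pics/c3.png",np.hstack(out)[:,:,::-1]); o=manip.get_obs();print(o["position"],o["joint_pos"])
E
```

```text
top 438 [ 0.54219941 -0.01842723  0.1033503 ] ((545.4288330078125, -22.012672424316406), (29.43779182434082, 139.93309020996094), 22.114187240600586)
side 478 [ 0.54081772 -0.01617401  0.10615217] ((544.447021484375, -24.565353393554688), (29.643415451049805, 143.42953491210938), 20.553577423095703)
[0.63030578 0.15913427 0.22266196] [ 0.06938197  0.45599882 -0.53099361  1.40722264  0.23100583  1.34056295
 -1.69053374]
```

View pics/c3.png

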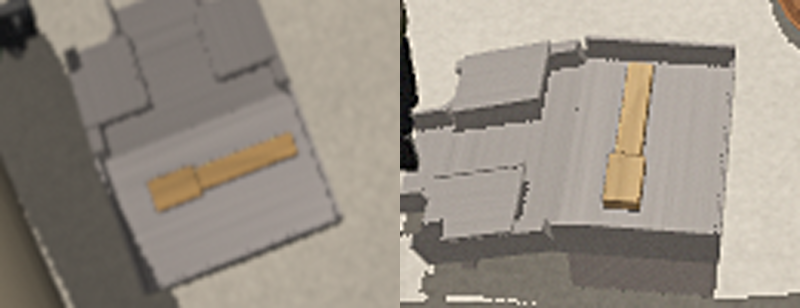

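The crops show the paddle flat on the level floor, clear of the guard. The blade end is at (175,190) left and (622,180) right. Now I turn the tool 90° to straddle the handle.

>>> {"name": "carry_out", "arguments": {"deltas": [[-0.3,0.3,0,-0.3,0.2],[-0.6,0.6,0,-0.6,0.2],[-0.94,0.92,0,-1,0.2],[-0.94,0.92,0,-1,0.2],[-0.94,0.92,0,-1,0.2]]}}

```text
clock: 9.43
position: [0.5445, -0.0225, 0.2234]
ee_rot: [0.908, 0.42, 0.0, 0.001]
ft_force: [0.1, 1.0, 0.3]
grip_width: 0.601
grasp_force: 0.0
```

>>> {"name": "carry_out", "arguments": {"deltas": [[0,0,0,-0.35,0.2],[0,0,0,-0.7,0.2],[0,0,0,-1,0.2],[0,0,0,-1,0.2]]}}

```text
clock: 9.93
position: [0.5451, -0.0188, 0.223]
ee_rot: [0.767, 0.642, 0.0, -0.0]
ft_force: [0.5, 1.4, 0.6]
grip_width: 0.597
grasp_force: 0.0
```

>>> {"name": "carry_out", "arguments": {"deltas": [[0,0,0,-0.35,0.2],[0,0,0,-0.7,0.2],[0,0,0,-1,0.2],[0,0,0,-1,0.2],[0,0,0,-1,0.2]]}}

```text
clock: 10.55
position: [0.5448, -0.0194, 0.223]
ee_rot: [0.576, 0.817, 0.0, 0.0]
ft_force: [-0.1, -0.0, -0.6]
grip_width: 0.598
grasp_force: 0.0
```

```bash
python3 - <<'E'
from h import *
o=manip.get_obs();R=Rot.from_quat(o["ee_rot"]).as_matrix();print(o["position"],o["joint_pos"],R.round(3))
print("delta units", R.T@(np.array([.544,-.020,.1]) -o["position"])/.15, "yaw",np.degrees(np.arctan2(R[1,0],R[0,0])))
E
```

```text
[ 0.54476753 -0.01936075  0.22302822] [ 0.55776681  0.24516318 -0.69569781  1.68654358  0.16354696  1.26900199
  0.17090236] [[-0.336  0.942  0.   ]
 [ 0.942  0.336  0.   ]
 [ 0.     0.    -1.   ]]
delta units [-0.00235009 -0.00637996  0.82018698] yaw 109.64839933842744
```

>>> {"name": "carry_out", "arguments": {"deltas": [[0,0,0.3,-0.045,0.2],[0,-0.005,0.55,-0.045,0.2],[0,-0.005,0.66,-0.045,0.2],[0,-0.005,0.715,-0.045,0.2],[0,-0.005,0.715,-0.045,0.2],[0,-0.005,0.715,-0.045,-1],[0,-0.005,0.715,-0.045,-1],[0,-0.005,0.715,-0.045,-1],[0,-0.005,0.715,-0.045,-1],[0,-0.005,0.715,-0.045,-1],[0,-0.005,0.715,-0.045,-1]], "force": 40}}

```text
clock: 11.92
position: [0.5447, -0.0199, 0.117]
ee_rot: [0.564, 0.826, 0.0, 0.001]
ft_force: [-1.1, 0.2, 5.5]
grip_width: 0.243
grasp_force: 40.5
```

>>> {"name": "carry_out", "arguments": {"deltas": [[0,0,-0.05,0,-1],[0,0,-0.15,0,-1],[0,0,-0.35,0,-1],[0,0,-0.6,0,-1],[0,0,-0.75,0,-1],[0,0,-0.75,0,-1]], "force": 60}}

```text
clock: 12.68
position: [0.5448, -0.0197, 0.2307]
ee_rot: [0.564, 0.826, 0.001, 0.002]
ft_force: [0.3, 0.1, -1.3]
grip_width: 0.238
grasp_force: 58.7
```

```bash
python3 - <<'E'
from pad import *
out=[]
for n in ("top","side"):
    p,W,T=fit(n,.12,.25); u,v=pix(p,[.545,-.02,.2]).astype(int)
    if len(W)>10:
        a=W-W.mean(0); print(n,len(W),W.mean(0),W.min(0),W.max(0),np.linalg.svd(a,full_matrices=False)[2][0])
    out.append(cv2.resize(p["img"][v-50:v+50,u-65:u+65],(400,308),interpolation=cv2.INTER_CUBIC))
cv2.imwrite("pics/c4.png",np.hstack(out)[:,:,::-1]); o=manip.get_obs();R=Rot.from_quat(o["ee_rot"]).as_matrix()
print(o["position"],o["grip_width"],o["grasp_force"],o["ft_force"],o["torque"])
print("delta units",R.T@(np.array([.430,-.338,.2])-o["position"])/.15)
E
```

```text
top 147 [ 0.56238863 -0.06643359  0.21674193] [ 0.5460145  -0.08986992  0.2110383 ] [ 0.57881697 -0.04125087  0.22321503] [-0.39254998  0.91961658 -0.01448627]
side 399 [0.53498819 0.00439765 0.21740431] [ 0.50706469 -0.06106768  0.20552049] [0.56907312 0.0468832  0.22146436] [-0.40148112  0.91558126 -0.02288826]
[ 0.54367737 -0.01991616  0.22811994] 0.23493445947916142 58.742074370384216 [-0.72156859  1.05002016 -0.2001625 ] [ 0.03785537 -0.05789609 -0.00752406]
delta units [-1.70045734 -1.47624878  0.18810537]
```

View pics/c4.png

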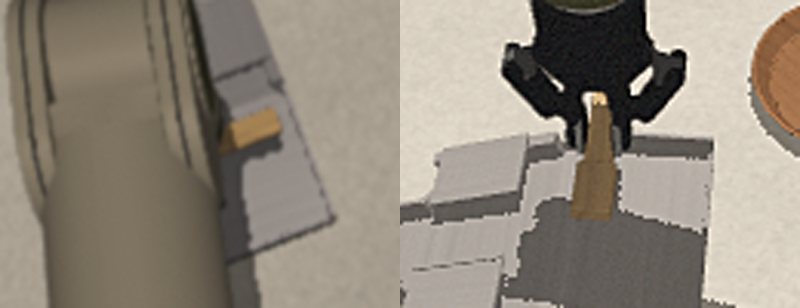

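Both crops show the paddle held level in the pads, (250,130) left and (598,150) right, clear of the chute. Next I carry it over the brown dish.

>>> {"name": "carry_out", "arguments": {"deltas": [[-0.12,-0.1,0,0,-1],[-0.3,-0.26,0,0,-1],[-0.5,-0.44,0,0,-1],[-0.7,-0.62,0,0,-1],[-0.84,-0.74,0,0,-1]]}}

```text
clock: 13.4
position: [0.4848, -0.1793, 0.2271]
ee_rot: [0.565, 0.825, -0.0, -0.001]
ft_force: [0.4, 0.2, 0.2]
grip_width: 0.238
grasp_force: 58.8
```

>>> {"name": "carry_out", "arguments": {"deltas": [[-0.2,-0.18,0,0,-1],[-0.4,-0.35,0,0,-1],[-0.6,-0.53,0,0,-1],[-0.76,-0.67,0,0,-1],[-0.84,-0.74,0,0,-1],[-0.84,-0.74,0,0,-1]]}}

```text
clock: 14.15
position: [0.4282, -0.3354, 0.2276]
ee_rot: [0.565, 0.825, 0.0, -0.001]
ft_force: [-0.5, 0.3, -0.7]
grip_width: 0.235
grasp_force: 58.8
```

```bash
python3 - <<'E'
from h import *
for n in ("top","side"):
    p=camera(n);X=cloud(p)
    with np.errstate(invalid='ignore'):
        D=X[(abs(X[...,0]-.43)<.15)&(abs(X[...,1]+.338)<.14)&(X[...,2]>.019)&(X[...,2]<.035)]
    print(n,cv2.minEnclosingCircle((D[:,:2]*1000).astype(np.float32)),len(D))
o=manip.get_obs();R=Rot.from_quat(o["ee_rot"]).as_matrix()
print(o["position"],o["joint_pos"],o["grasp_force"]); print("delta units",R.T@(np.array([.429,-.335,.0345])-o["position"])/.15)
E
```

```text
top ((430.2528076171875, -335.77978515625), 106.51245880126953) 299
side ((431.1336364746094, -339.0535888671875), 110.07227325439453) 584
[ 0.42931772 -0.3337805   0.22801382] [ 0.99632746  0.2049752  -0.47370135  1.69196169  0.09664727  1.26843715
  0.87572848] 58.75631511211395
delta units [-0.00779647 -0.00536117  1.29008477]
```

>>> {"name": "carry_out", "arguments": {"deltas": [[0,0,0.2,0,-1],[0,0,0.45,0,-1],[0,0,0.7,0,-1],[0,0,0.9,0,-1],[0,0,1,0,-1],[0,0,1,0,-1]]}}

```text
clock: 15.0
position: [0.4289, -0.3343, 0.0779]
ee_rot: [0.564, 0.826, 0.0, -0.001]
ft_force: [-0.0, -1.2, -0.6]
grip_width: 0.236
grasp_force: 58.8
```

>>> {"name": "carry_out", "arguments": {"deltas": [[0,0,0.06,0,-1],[0,0,0.12,0,-1],[0,0,0.17,0,-1],[0,0,0.21,0,-1],[0,0,0.24,0,-1],[0,0,0.26,0,-1],[0,0,0.26,0,-1]]}}

```text
clock: 15.88
position: [0.4286, -0.3352, 0.0392]
ee_rot: [0.564, 0.826, 0.0, -0.0]
ft_force: [-0.8, -0.6, -1.3]
grip_width: 0.234
grasp_force: 58.8
```

>>> {"name": "carry_out", "arguments": {"deltas": [[0,0,0.01,0,-1],[0,0,0.02,0,-1],[0,0,0.025,0,-1],[0,0,0.025,0,-1]]}}

```text
clock: 16.38
position: [0.4286, -0.3353, 0.0355]
ee_rot: [0.564, 0.826, -0.0, 0.0]
ft_force: [0.5, 1.1, -1.3]
grip_width: 0.235
grasp_force: 58.8
```

>>> {"name": "carry_out", "arguments": {"deltas": [[0,0,0.006,0,-1],[0,0,0.012,0,-1],[0,0,0.012,0,-1]]}}

```text
clock: 16.75
position: [0.4287, -0.3353, 0.034]
ee_rot: [0.564, 0.826, -0.0, 0.0]
ft_force: [-2.5, 1.5, 4.8]
grip_width: 0.236
grasp_force: 59.4
```

Contact. I release and lift straight up, then move aside to look.

>>> {"name": "carry_out", "arguments": {"deltas": [[0,0,0.002,0,-0.4],[0,0,0.002,0,-0.1],[0,0,0,0,0.1],[0,0,0,0,0.1],[0,0,-0.1,0,0.1],[0,0,-0.4,0,0.1],[0,0,-0.8,0,0.1],[0,0,-1,0,0.1],[0,0,-1,0,0.1]], "force": 40}}

```text
clock: 17.88
position: [0.4299, -0.336, 0.1875]
ee_rot: [0.564, 0.826, -0.0, 0.003]
ft_force: [0.4, 0.7, -0.8]
grip_width: 0.548
grasp_force: 0.0
```

>>> {"name": "carry_out", "arguments": {"deltas": [[0.4,0.3,0,0,0.1],[0.8,0.6,0,0,0.1],[0.95,0.9,-0.2,0,0.1],[0.95,0.9,-0.2,0,0.1],[0.95,0.9,-0.2,0,0.1]]}}

```text
clock: 18.5
position: [0.5028, -0.1529, 0.2137]
ee_rot: [0.563, 0.826, 0.0, 0.0]
ft_force: [-0.6, -1.0, -0.4]
grip_width: 0.552
grasp_force: 0.0
```

```bash
python3 - <<'E'
from h import *
out=[]
for n in ("top","side"):
    p=camera(n); X=cloud(p); u,v=pix(p,[.43,-.338,.02]).astype(int)
    out.append(cv2.resize(p["img"][v-60:v+60,u-78:u+78],(400,308),interpolation=cv2.INTER_CUBIC))
    for q in ("jar","cup","drip_tray","dish","paddle"):
        for b in boxes_of(q,p)[:2]: print(n,q,round(b["conf"],2),np.round(b["position"],3))
    r=[b for b in outline_of("paddle",p)][:1]
    if r:
        W=X[r[0]["region"]]; W=W[np.isfinite(W[:,0])]; print("pad z pct",np.percentile(W[:,2],[5,50,95]),cv2.minAreaRect((W[:,:2]*1000).astype(np.float32)))
cv2.imwrite("pics/c5.png",np.hstack(out)[:,:,::-1]); o=manip.get_obs();print(o["position"],o["ft_force"])
E
```

```text
top jar 0.72 [0.679 0.243 0.12 ]
top cup 0.9 [ 0.724 -0.265  0.038]
top drip_tray 0.84 [0.411 0.327 0.042]
top dish 0.84 [ 0.448 -0.646  0.009]
top dish 0.8 [ 0.428 -0.347  0.009]
top paddle 0.88 [ 0.424 -0.331  0.021]
pad z pct [0.00805299 0.01953491 0.02359113] ((430.89569091796875, -335.56494140625), (30.623565673828125, 138.0858154296875), 22.657861709594727)
side jar 0.74 [0.573 0.015 0.093]
side cup 0.92 [ 0.713 -0.259  0.056]
side dish 0.83 [ 0.444 -0.648  0.008]
side dish 0.63 [ 0.425 -0.346  0.001]
side paddle 0.56 [ 0.428 -0.322  0.024]
pad z pct [0.01618056 0.02296151 0.02631511] ((428.8135986328125, -336.95794677734375), (30.287282943725586, 139.85983276367188), 20.33819007873535)
[ 0.5026168  -0.1535288   0.21373936] [ 0.80117156 -0.3251176   0.1305297 ]
```

View pics/c5.png

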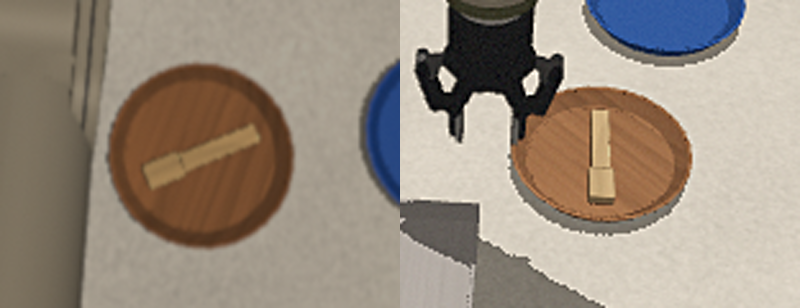

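The paddle lies flat, centred in the brown dish ((200,155) left, (600,155) right). The jar, cup and tray have not moved, and the gripper is clear. I'm handing it in.

```bash
python3 -c "
from workcell import ticket
print(ticket.hand_in())"
```

```text
the job is handed in; nothing more can be done
None
```

The paddle was pushed up to the level floor, lifted out and set down flat in the centre of the wooden dish. The jar, cup and drip tray were not shifted, and the job was handed in at about 19 s of the 62 s allowed.

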